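Load the condiment carousel, one stop at a time

TASK

Load the condiment carousel on the taqueria table: stand the tall shaker in the cup at the opening of the wire guard, turn the carousel by its top knob exactly one stop clockwise (seen from above) so that it rests in the next stop with an empty cup at the opening, then stand the short shaker in that cup. Set the shakers down upright in their cups without dropping them, and leave the lime dish and the napkin box where they are.

Things in the scene. Friction and masses are not known exactly. Their poses are not given: they have to be found in the camera images.
- stand: Fixed steel stand: round foot 344 mm across, 14 mm high. Origin: centre of its underside, on the turning axis; -x points to the guard's opening. Guard: level grid of 6 mm steel wires, top at 175 mm height, 42 to 165 mm off the axis, on five 8 mm posts at 165 mm radius; covers every cup but the one at the opening, a sector of 38 degrees to each side of -x, free from above and in front.
- turret (a joint): Carousel angle, rad: 0 at its first stop, growing clockwise seen from above. Sprung stops every 1.047 rad (60 degrees), about 0.2 N m; let go, it snaps to the nearest. It is a wooden disc 300 mm across, top at 35 mm height, with six round steel cups at 115 mm radius, 60 degrees apart (inner diameter 56, outer 64, wall 24 mm high above the disc; the disc is their floor).
- knob (a point): Centre of the black bar knob on the turning axis, above the guard, 214 mm over the table; it turns with the carousel. The bar is 70 mm long along the point's x, 16 mm thick along its y and 36 mm high (196 to 232 mm over the table), on a stem 16 mm across; the guard's wires lie 21 mm below it.
- opening (a point): Fixed point on the stand, at the guard's opening: centre of the floor of the cup that stands there when the carousel rests in a stop (35 mm over the table, 115 mm from the axis). Axes as stand.
- next_stop (a point): Fixed point on the stand one stop (60 degrees) clockwise of the opening: where the centre of the floor of the cup from the opening comes when the carousel is turned one stop clockwise. Axes as stand.
- tall_shaker: The taller of two white ceramic shakers with steel caps, loose: a round cylinder 50 mm across and 112 mm high (the top 12 mm is the rounded cap), about 220 g, standing on the table. Origin at the centre of its underside, z up its axis.
- short_shaker: The shorter white ceramic shaker with a steel cap, loose: 50 mm across and 84 mm high (the top 12 mm is the cap), about 170 g, standing on the table. Origin at the centre of its underside, z up its axis.
- lime_dish: Bystander: square glass dish of limes, about 100 mm wide at the rim and 77 mm high with the limes. Origin at the centre of its underside.
- napkins: Bystander: steel napkin box 90 x 110 x 119 mm. Origin at the centre of its underside.
There are look-alikes about, which are no part of the job. Leave any blue look-alike of the tall_shaker alone.

How it is judged:
On the way, in this order (a step that is already met when the one before it is completed fails the run):
1. the tall shaker stands released in the cup at the opening, the carousel still in its first stop (horizontal distance between tall_shaker and opening below 0.01 m and height (world z) of tall_shaker below 0.04 m and angle between tall_shaker's own z axis and vertical below 0.1 rad and contact force between tall_shaker and the fingers below 0.05 N and value of joint turret between -0.15 and 0.15 rad), for 0.2 s.
2. the carousel rests one stop further clockwise, the tall shaker standing in its cup there (horizontal distance between tall_shaker and next_stop below 0.01 m and height (world z) of tall_shaker below 0.04 m and angle between tall_shaker's own z axis and vertical below 0.1 rad and contact force between tall_shaker and the fingers below 0.05 N and value of joint turret between 0.967 and 1.127 rad and velocity of joint turret between -0.05 and 0.05 rad/s), for 0.2 s.
At the end, for the whole second after the job is handed in: The carousel rests in the stop one clockwise of its start (1.047 rad within 0.08). The tall shaker stands upright (within 0.1 rad), on its cup's floor (underside below 40 mm), within 10 mm of site next_stop seen from above; the short shaker likewise at site opening. Both are released and at rest (all of step 2 and horizontal distance between short_shaker and opening below 0.01 m and height (world z) of short_shaker below 0.04 m and angle between short_shaker's own z axis and vertical below 0.1 rad and contact force between short_shaker and the fingers below 0.05 N and linear speed of each of tall_shaker, short_shaker below 0.02 m/s); the robot touches nothing.
It fails at once if the carousel is turned the wrong way (anticlockwise) by more than half a stop (value of joint turret below -0.7 rad).
It fails at once if the carousel is turned more than half a stop past the next stop (value of joint turret above 1.7 rad).
It fails at once if a shaker falls or is thrown: it moves faster than 0.6 m/s while no finger touches it ((contact force between tall_shaker and the fingers below 0.01 N and linear speed of tall_shaker above 0.6 m/s) or (contact force between short_shaker and the fingers below 0.01 N and linear speed of short_shaker above 0.6 m/s)).
It fails at once if a shaker tips over (more than 0.7 rad) (angle between any of tall_shaker, short_shaker's own z axis and vertical above 0.7 rad).
It fails at once if the lime dish or the napkin box is pushed more than 30 mm (distance of any of lime_dish, napkins from where it was at the start of the episode above 0.03 m).
It also fails if it takes over 72 s, if anything falls off the work surface, if the arm or the gripper's body presses on something with over 40 N, if the wrist force passes 120 N, or if a joint passes its speed limit or range.

ROBOT

A 6-joint arm with a two-finger parallel gripper is mounted at the origin on the work surface. World frame = base frame: x ahead of the robot, y to its left, z up, the work surface at z = 0. Lengths are in m, angles in rad, forces in N, time in s.
With the tool pointing down it reaches from about 0.425 to 0.95 m from the base axis. Payload 3.5 kg.
Tool frame: the origin (TCP) lies between the finger pads; the fingertips stand 19 mm ahead of it and the grasp point (between the pads) is the TCP; z points along the fingers, y is the line along which they close (so a half turn about z gives the same grasp; the last joint's range is limited). The gripper opens to 85 mm and grips with 20 to 120 N. Pads are 22 mm wide; open, the fingers measure 114 mm over their backs; the gripper's body (76 mm by 85 mm) begins 54 mm behind the grasp point. The pads swing forward as they close: fully open they stand 13 mm farther back than shut.
Start: joints at [1.134, 0.286, 1.577, -0, 1.279, -0.15], TCP at [0.191, 0.647, 0.25] pointing down, gripper open.
Joint ranges: [-2.77, 2.77], [-0.9, 2.22], [0.21, 2.48], [-1.53, 4.67], [0.24, 2.81], [-2.84, 2.84]. Speed limits (rad/s): [2.79, 2.79, 3.14, 3.14, 3.14, 3.14].

INTERFACE

Orientations are given as a unit quaternion [x, y, z, w].
In Python, from plant import monitor, eyes, ctrl gives the robot as it stands.
- The arm moves only by the shell command python3 -m handwheel 'ROWS' [FORCE]. ROWS is JSON, a list of rows, each a list of 7 numbers: the shift along the tool's x, y, z in units of 40 cm (1.0 is 40 cm), then the turn, a rotation vector about the tool's x, y, z in units of pi rad (1.0 is pi rad), then the opening, from -1 (shut) to 1 (fully open). A call has 1 to 12 rows; each row is the pose to reach, as a shift and turn from the pose commanded when the call began, along the tool's axes at that moment, turning the shorter way round; what a row does not reach only later rows make up. A row lasts 1/8 s, in which the tool goes at most 62.5 mm and 10.7 degrees, less where a joint would pass 70% of its speed; a pose out of reach is approached as far as the arm can. A call with a number of a shift or a turn outside -1 to 1 is refused whole. A call with a gripper value outside its range is refused whole. The fingers move at their own pace and stop on an object; FORCE is the grip in N (left out, the last holds). Time passes only in rows, so rows that repeat a pose let the fingers close. It gives the time, the measured TCP pose, the force, the opening and the grip force at its end, in the units of the state.
- monitor.get_state(): the state, without advancing time (a new reading comes with each control period).
- eyes.read_camera(name): name is "scene" or "top" or "wrist"; returns the picture (480x640x3 uint8, red, green, blue); there is no depth.
- eyes.camera_params(name): a dict with "K" (3x3 intrinsics, pixels), "R" (3x3) and "t" (3): a world point X has camera coordinates R X + t. Camera axes: x right, y down, z forward; pixel columns grow to the right and rows downward; lengths in m; the calibration is good to about 2 mm. A picture is of the moment at which its call begins: read the wrist's pose just before it. camera_params takes no time and is no camera call; for the wrist camera it gives the pose at the moment of the call.
- ctrl.sign_off(): hands the job in; it is judged then, once.
The state is a dict: "time": time; "qpos": joint angles; "dq": joint speeds; "joint_efforts": joint torques, N m; "eef_pos": TCP position; "tcp_rot": TCP orientation; "contact_force": force on the tool from outside, world axes, zero at the start; "wrist_torque": the same for the moment, N m; "opening": opening from 0.0 (shut) to 1.0 (fully open); "finger_force": force on a finger pad.
Only numpy, scipy, OpenCV 4.12 (cv2) and the standard library are available. Lean on these libraries where they do the work, as an engineer would, in place of code of your own. Each camera call takes 0.05 s, during which the arm holds its last target. There are 200 camera calls.

## Working session

There is one attempt and no reset: what is moved stays moved. The work goes in short steps, Python scripts to look and compute and a shell command to move; the robot and the scene stay as the last step left them, time stands still between calls to the robot, and variables do not carry over. Pictures are saved under pics/ and viewed, at most 13 in all, crops included, and the job is handed in when it is done.

```bash
ls; mkdir -p pics
python3 - <<'E'
from plant import monitor, eyes
import cv2
s=monitor.get_state();print(s)
for n in("scene","top"):
    cv2.imwrite(f"pics/{n}0.png",eyes.read_camera(n)[:,:,::-1]); p=eyes.camera_params(n);print(n,p)
E
```

```text
pics
{'time': 0.0, 'qpos': array([ 1.13400639e+00,  2.87163478e-01,  1.57819183e+00, -3.49046140e-07,
        1.27861040e+00, -1.49997336e-01]), 'dq': array([-0.00076039, -0.00115438,  0.00061761, -0.00089311,  0.00064377,
        0.00028041]), 'joint_efforts': array([-2.50915737e-04, -4.05982876e+01, -2.92627949e+01, -1.25187598e-04,
        5.88001116e-03,  8.79001192e-06]), 'eef_pos': array([0.19064633, 0.64686989, 0.24894057]), 'tcp_rot': array([ 1.42905223e-01,  9.89735666e-01, -1.13586964e-03, -3.42985765e-04]), 'contact_force': array([-0.585652  ,  0.34631115,  0.59399895]), 'wrist_torque': array([-0.06863826,  0.02621438,  0.00444444]), 'finger_force': 0.0, 'opening': 0.9975669973270054}
scene {'K': array([[519.47388053,   0.        , 322.9772302 ],
       [  0.        , 519.47388053, 245.39367914],
       [  0.        ,   0.        ,   1.        ]]), 'R': array([[-0.7949499 ,  0.60665216, -0.00527424],
       [ 0.52182467,  0.67930696, -0.51598553],
       [-0.3094409 , -0.41293487, -0.85658106]]), 't': array([ 0.44917563, -0.22920212,  1.42833012])}
top {'K': array([[520.30950585,   0.        , 325.18284025],
       [  0.        , 520.30950585, 235.0553512 ],
       [  0.        ,   0.        ,   1.        ]]), 'R': array([[ 0.00763716, -0.99995206,  0.00612776],
       [-0.97690924, -0.00876935, -0.21347468],
       [ 0.21351818, -0.00435592, -0.97692938]]), 't': array([-0.01213158,  0.59115549,  1.31217369])}
```

View pics/scene0.png

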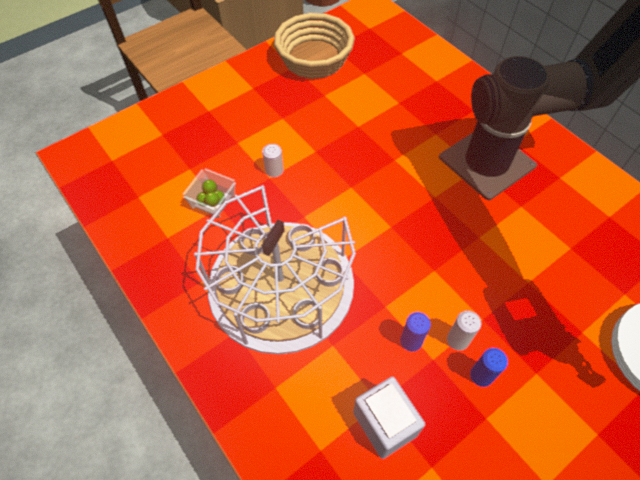

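View pics/top0.png

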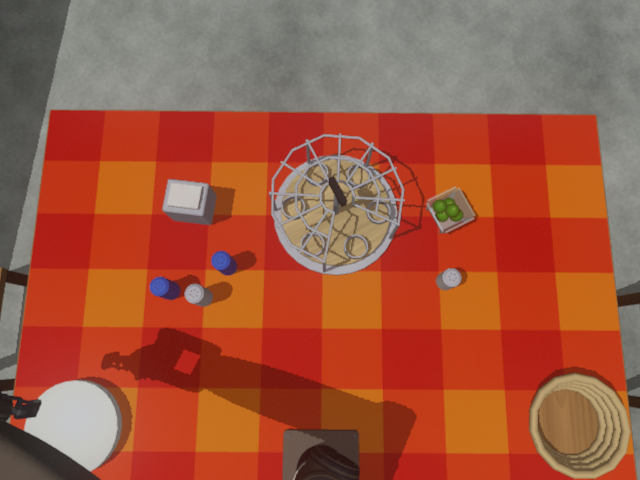

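Candidates for the tall shaker: white at scene (464,330)/top (196,294), and white at scene (272,160)/top (451,278). The blue ones at scene (416,331) and (489,367) are look-alikes and stay put. Next, one close crop.

Run:
```python
import cv2,numpy as np
s=cv2.imread("pics/scene0.png");t=cv2.imread("pics/top0.png")
r=lambda im,x,y,w,h,k:cv2.resize(im[y:y+h,x:x+w],None,fx=k,fy=k,interpolation=cv2.INTER_CUBIC)
a=r(s,390,295,125,100,3.2); b=r(s,235,130,125,100,3.2)   # 400x320
c=r(t,150,240,100,70,4); d=r(t,400,240,100,70,4)   # 400x280
cv2.imwrite("pics/crop1.png",np.vstack([np.hstack([a,b]),np.hstack([c,d])]))
cv2.imwrite("pics/crop2.png",r(t,260,125,160,150,4))
```

```text
(no output)
```

View pics/crop1.png

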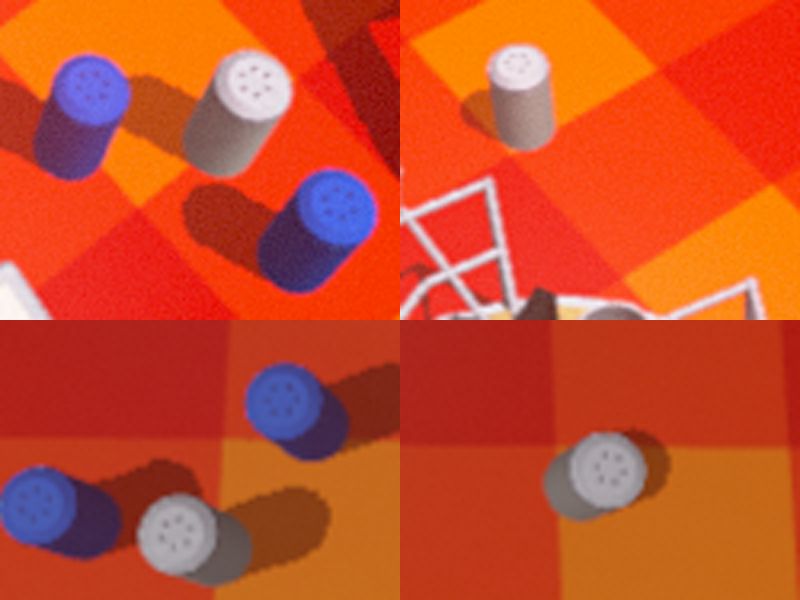

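View pics/crop2.png

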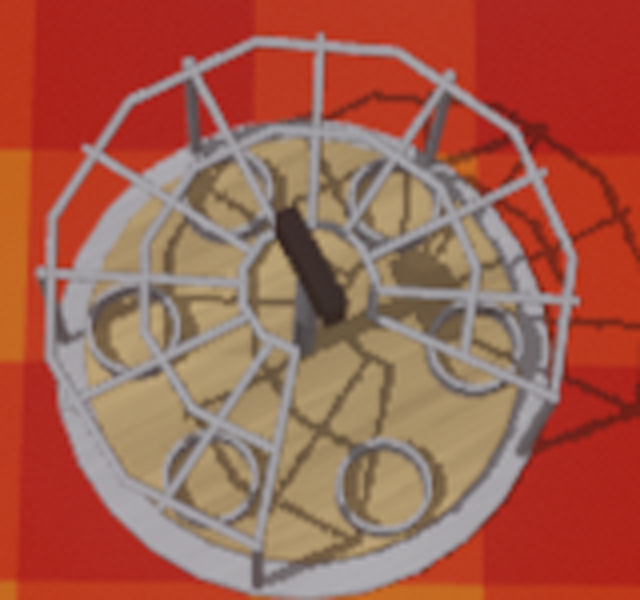

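The left white shaker (cap at scene (469,322), top (194,294)) looks taller. The right one (cap at scene (272,151), top (452,277)) looks shorter. The opening cup is at top px about (356,247), and the bar knob at about (338,192). I'll triangulate.

```bash
cat > h.py <<'E'
import numpy as np
from plant import monitor, eyes
from scipy.spatial.transform import Rotation as Ro
def ray(n,uv,P=None):
    p=P or eyes.camera_params(n);R,t=p["R"],p["t"]
    return -R.T@t, R.T@np.linalg.inv(p["K"])@[uv[0],uv[1],1]
def atz(n,uv,z,P=None):
    c,d=ray(n,uv,P); return c+d*(z-c[2])/d[2]
def tri(a,b):
    A=np.zeros((3,3));q=np.zeros(3)
    for n,uv in(("scene",a),("top",b)):
        c,d=ray(n,uv);d/=np.linalg.norm(d);M=np.eye(3)-np.outer(d,d);A+=M;q+=M@c
    return np.linalg.solve(A,q)
def proj(n,X):
    p=eyes.camera_params(n);x=p["K"]@(p["R"]@np.asarray(X)+p["t"]);return x[:2]/x[2]
E
python3 - <<'E'
from h import *
np.set_printoptions(precision=4,suppress=True)
c2=lambda x,y:(260+(x+.5)/4-.5,125+(y+.5)/4-.5)
print("L",tri((469.2,321.7),(194,293.5)),"R",tri((272,151),(451.8,277.3)))
for n,p in dict(open=(385,487),right=(475,348),left=(135,330),ll=(212,478),ul=(228,196),ur=(397,201)).items(): print(n,atz("top",c2(*p),.059))
print("knob",atz("top",c2(312,267),.232), "ends",atz("top",c2(287,212),.232),atz("top",c2(336,316),.232))
# guard posts tops
P=[(320,38),(188,64),(449,77),(42,272),(577,300),(257,552),(556,398)]
for p in P: print("post",atz("top",c2(*p),.175))
print(atz("top",(194,293.5),.112)[:2],atz("top",(451.8,277.3),.084)[:2])
E
```

```text
L [0.4294 0.3198 0.1061] R [ 0.4788 -0.333   0.0781]
open [ 0.5624 -0.0886  0.059 ]
right [ 0.6579 -0.1494  0.059 ]
left [0.6683 0.0787 0.059 ]
ll [0.5675 0.0258 0.059 ]
ul [0.7634 0.0174 0.059 ]
ur [ 0.7609 -0.0977  0.059 ]
knob [ 0.6602 -0.035   0.232 ] ends [ 0.694  -0.0201  0.232 ] [ 0.6303 -0.0492  0.232 ]
post [ 0.829  -0.0413  0.175 ]
post [0.8106 0.042  0.175 ]
post [ 0.8036 -0.1228  0.175 ]
post [0.6729 0.13   0.175 ]
post [ 0.6581 -0.2     0.175 ]
post [ 0.4992 -0.0041  0.175 ]
post [ 0.5958 -0.1857  0.175 ]
[0.4291 0.3178] [ 0.4789 -0.3326]
```

```bash
cat >> h.py <<'E'
def plan(xyz,yaw):
    "yaw: world angle (deg) of the closing axis, tool down"
    s=monitor.get_state();R=Ro.from_quat(s["tcp_rot"]);p=s["eef_pos"]
    a=np.radians(yaw);y=np.array([np.cos(a),np.sin(a),0]);z=np.array([0,0,-1.])
    T=Ro.from_matrix(np.c_[np.cross(y,z),y,z]);d=np.asarray(xyz)-p
    sh=R.inv().apply(d)/.4;tr=(R.inv()*T).as_rotvec()/np.pi
    print("row",np.round(sh,4),np.round(tr,4),"rows>=",round(max(np.linalg.norm(d)/.0625,np.linalg.norm(tr)*180/10.7),1))
E
python3 -c "
from h import *
plan([.429,.319,.25],21)"
```

```text
row [-0.8034 -0.6178 -0.0013] [-7.00e-04  2.00e-04  2.92e-01] rows>= 6.5
```

```bash
python3 -m handwheel '[[-0.4,-0.309,0,0,0,0.146,1],[-0.8034,-0.6178,-0.001,-0.0007,0.0002,0.292,1],[-0.8034,-0.6178,-0.001,-0.0007,0.0002,0.292,1],[-0.8034,-0.6178,-0.001,-0.0007,0.0002,0.292,1],[-0.8034,-0.6178,-0.001,-0.0007,0.0002,0.292,1],[-0.8034,-0.6178,-0.001,-0.0007,0.0002,0.292,1],[-0.8034,-0.6178,-0.001,-0.0007,0.0002,0.292,1],[-0.8034,-0.6178,-0.001,-0.0007,0.0002,0.292,1],[-0.8034,-0.6178,-0.001,-0.0007,0.0002,0.292,1],[-0.8034,-0.6178,-0.001,-0.0007,0.0002,0.292,1]]' 40
python3 - <<'E'
from h import *
import cv2
P=eyes.camera_params("wrist");im=eyes.read_camera("wrist");cv2.imwrite("pics/w1.png",im[:,:,::-1])
import pickle;pickle.dump(P,open("w1.pkl","wb"));print(P,proj("wrist",[.429,.319,.112]),proj("wrist",[.429,.319,0]))
E
```

```text
time: 1.35
eef_pos: [0.4284, 0.3204, 0.2505]
tcp_rot: [0.566, 0.825, 0.001, -0.0]
contact_force: [-0.0, 1.3, 0.4]
opening: 1.002
finger_force: 0.0
{'K': array([[355.26425053,   0.        , 315.69774818],
       [  0.        , 355.26425053, 246.37004841],
       [  0.        ,   0.        ,   1.        ]]), 'R': array([[ 9.32959978e-01,  3.59979117e-01,  8.45200994e-04],
       [ 3.41348108e-01, -8.85414585e-01,  3.15471839e-01],
       [ 1.14311627e-01, -2.94034092e-01, -9.48934563e-01]]), 't': array([-0.51462327,  0.09476366,  0.42630355])} [316.33251314 238.71545673] [316.05425173 207.94625523]
```

View pics/w1.png

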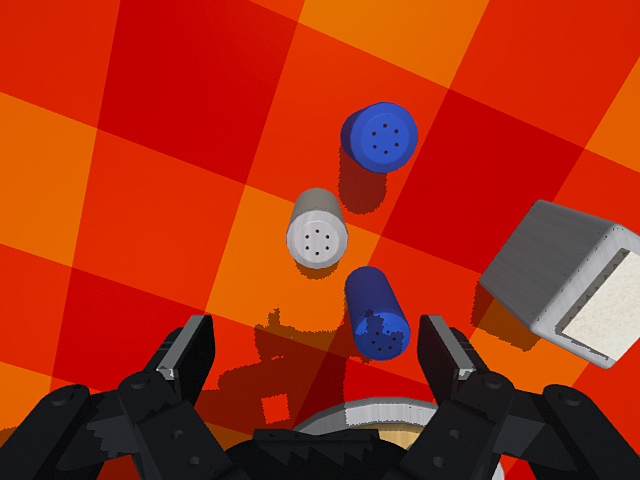

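The wrist view shows the white cap centred at about (317,240), where prediction put it at (316,239). The blue look-alikes are at (385,135) and (380,330), clear of the fingers' line.

```bash
python3 -c "
from h import *
c=atz('wrist',(317,239.8),.112);print(c)
plan([c[0],c[1],.078],21)"
```

```text
[0.4298006  0.31836523 0.112     ]
row [-0.0068  0.0008  0.4314] [ 0.0004 -0.0005  0.0007] rows>= 2.8
```

```bash
python3 -m handwheel '[[-0.0068,0.0008,0.1,0,0,0,1],[-0.0068,0.0008,0.2,0,0,0,1],[-0.0068,0.0008,0.3,0,0,0,1],[-0.0068,0.0008,0.37,0,0,0,1],[-0.0068,0.0008,0.431,0,0,0,1],[-0.0068,0.0008,0.431,0,0,0,1],[-0.0068,0.0008,0.431,0,0,0,-1],[-0.0068,0.0008,0.431,0,0,0,-1],[-0.0068,0.0008,0.431,0,0,0,-1],[-0.0068,0.0008,0.431,0,0,0,-1],[-0.0068,0.0008,0.431,0,0,0,-1],[-0.0068,0.0008,0.431,0,0,0,-1]]' 40
```

```text
time: 2.9
eef_pos: [0.4315, 0.318, 0.0801]
tcp_rot: [0.566, 0.824, 0.002, 0.0]
contact_force: [-2.7, 0.7, 6.4]
opening: 0.578
finger_force: 41.3
```

```bash
python3 -c "
from h import *
P=eyes.camera_params('wrist');p=monitor.get_state()['eef_pos']
print('shaker bottom px',proj('wrist',p-[0,0,.08]))
T=np.array([.59,-.165,.30]);print('cup px from T',proj('wrist',np.array([.5614,-.0888,.059])-T+p))
plan([.4315,.318,.30],21);plan([.59,-.165,.30],21)"
```

```text
shaker bottom px [316.28405466 264.37869928]
cup px from T [316.07409316 126.50874005]
row [ 0.0012  0.0021 -0.5498] [ 0.0013 -0.0007  0.    ] rows>= 3.5
row [-1.2681 -0.0607 -0.5527] [ 0.0013 -0.0007  0.    ] rows>= 8.9
```

```bash
python3 -m handwheel '[[0,0,-0.08,0,0,0,-1],[0,0,-0.2,0,0,0,-1],[0,0,-0.33,0,0,0,-1],[0,0,-0.46,0,0,0,-1],[0,0,-0.55,0,0,0,-1],[-0.12,0,-0.55,0,0,0,-1],[-0.24,-0.02,-0.55,0,0,0,-1],[-0.36,-0.03,-0.55,0,0,0,-1],[-0.48,-0.03,-0.55,0,0,0,-1],[-0.6,-0.03,-0.55,0,0,0,-1],[-0.7,-0.03,-0.55,0,0,0,-1]]'
python3 -c "
from h import *
plan([.59,-.165,.30],21)"
```

```text
time: 4.28
eef_pos: [0.5197, 0.0495, 0.2973]
tcp_rot: [0.567, 0.824, 0.001, -0.0]
contact_force: [-0.3, 0.6, -1.8]
opening: 0.576
finger_force: 42.1
row [-0.5636 -0.0275 -0.0077] [ 0.0004 -0.0005 -0.0003] rows>= 3.6
```

```bash
python3 -m handwheel '[[-0.12,-0.01,0,0,0,0,-1],[-0.24,-0.015,0,0,0,0,-1],[-0.36,-0.02,0,0,0,0,-1],[-0.47,-0.025,0,0,0,0,-1],[-0.56,-0.027,-0.005,0,0,0,-1],[-0.56,-0.027,-0.005,0,0,0,-1],[-0.56,-0.027,-0.005,0,0,0,-1]]'
python3 - <<'E'
from h import *
import cv2,pickle
s=monitor.get_state();P=eyes.camera_params("wrist");im=eyes.read_camera("wrist")[:,:,::-1]
pickle.dump((s["eef_pos"],P),open("w2.pkl","wb"))
cv2.imwrite("pics/w2.png",cv2.resize(im[30:330,140:490],None,fx=2,fy=2,interpolation=cv2.INTER_CUBIC))
print(proj("wrist",[.5614,-.0888,.059]),s["eef_pos"])
E
```

```text
time: 5.15
eef_pos: [0.5894, -0.1613, 0.2987]
tcp_rot: [0.566, 0.824, 0.001, -0.001]
contact_force: [0.5, 0.2, -2.4]
opening: 0.579
finger_force: 42.1
[315.87850248 131.13815935] [ 0.58938602 -0.16125656  0.29874633]
```

View pics/w2.png

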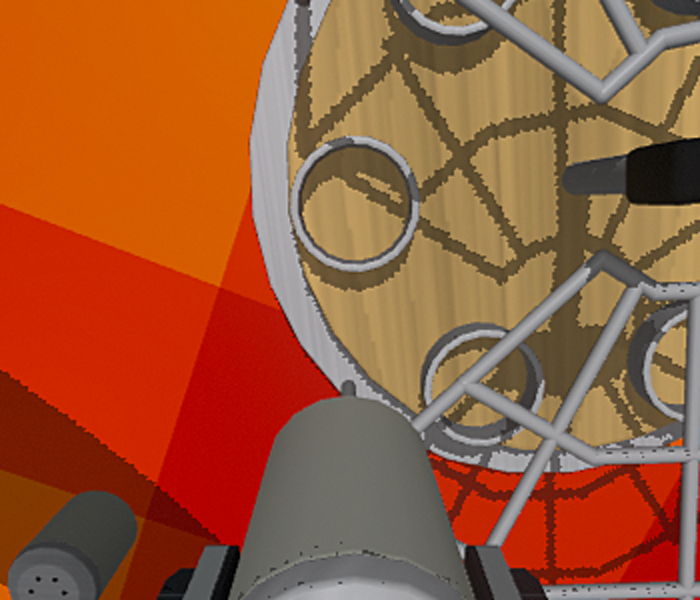

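The cup ring in the wrist view is centred at crop (354.5,204), about (317,132) full, 1 px from the prediction. The held shaker's axis is near crop u≈347. I'll measure shaker against cup with this same camera so the calibration bias cancels.

```bash
cat > rel.py <<'E'
import sys,pickle,cv2
from h import *
from scipy.optimize import least_squares
def circ(P,c,r,n=720):
    a=np.linspace(0,2*np.pi,n);X=np.c_[c[0]+r*np.cos(a),c[1]+r*np.sin(a),np.full(n,c[2])]
    x=(X@P["R"].T+P["t"])@P["K"].T;return x[:,:2]/x[:,2:]
def fit(P,z,r,obs,g):
    "obs: dict of extents 'l','r','t','b' in full px of the circle"
    def f(q):
        x=circ(P,(q[0],q[1],z),r);m=dict(l=x[:,0].min(),r=x[:,0].max(),t=x[:,1].min(),b=x[:,1].max());return [m[k]-v for k,v in obs.items()]
    s=least_squares(f,g,x_scale=.01,diff_step=1e-4);return s.x,s.fun
E
python3 - <<'E'
from rel import *
np.set_printoptions(precision=4,suppress=True)
p,P=pickle.load(open("w2.pkl","rb"))
im=cv2.imread("pics/w2.png");S=cv2.cvtColor(im,cv2.COLOR_BGR2HSV)[:,:,1]
for v in(450,470,490,510,530):
    r=S[v,200:500]<90;i=np.flatnonzero(r[:]);print(v,200+i.min(),200+i.max(), end="; ")
f=lambda u,o:o+(u+.5)/2-.5
cup=fit(P,.059,.032,dict(l=f(290,140),r=f(419,140),t=f(137,30)),(.56,-.09));print(cup)
b=fit(P,p[2]-.0801,.025,dict(l=f(274,140),r=f(421.5,140),t=f(397.5,30)),p[:2]);print(b)
print("TCP",p,"move",cup[0]-b[0],"TCP target",p[:2]+cup[0]-b[0])
E
```

```text
450 272 499; 470 265 431; 490 260 437; 510 254 444; 530 249 499; (array([ 0.5632, -0.0909]), array([-0.4919,  0.492 ,  0.0256]))
(array([ 0.5884, -0.1639]), array([-3.5118,  3.5128,  0.2511]))
TCP [ 0.5894 -0.1613  0.2987] move [-0.0252  0.073 ] TCP target [ 0.5642 -0.0883]
```

```bash
python3 -c "
from h import *
plan([.5637,-.0886,.298],21);plan([.5637,-.0886,.150],21)"
```

```text
row [0.1916 0.0048 0.003 ] [ 0.0003 -0.0008  0.0002] rows>= 1.2
row [0.1906 0.0044 0.373 ] [ 0.0003 -0.0008  0.0002] rows>= 2.7
```

```bash
python3 -m handwheel '[[0.1,0.002,0,0,0,0,-1],[0.191,0.005,0,0,-0.0008,0,-1],[0.191,0.005,0,0,-0.0008,0,-1],[0.191,0.005,0.1,0,-0.0008,0,-1],[0.191,0.005,0.2,0,-0.0008,0,-1],[0.191,0.0045,0.3,0,-0.0008,0,-1],[0.1906,0.0044,0.373,0,-0.0008,0,-1],[0.1906,0.0044,0.373,0,-0.0008,0,-1],[0.1906,0.0044,0.373,0,-0.0008,0,-1],[0.1906,0.0044,0.373,0,-0.0008,0,-1]]'
python3 -c "
from h import *
plan([.5637,-.0886,.130],21)"
```

```text
time: 6.45
eef_pos: [0.5656, -0.0901, 0.1528]
tcp_rot: [0.566, 0.824, 0.001, 0.003]
contact_force: [0.0, 0.4, -1.2]
opening: 0.58
finger_force: 42.1
row [ 0.0053 -0.0035  0.0569] [0.0015 0.0012 0.0001] rows>= 0.4
```

```bash
for i in 1 2 3; do python3 -m handwheel '[[0,0,0,0,0,0,-1]]' | grep eef; done
```

```text
eef_pos: [0.5651, -0.0899, 0.1521]
eef_pos: [0.5646, -0.0897, 0.1512]
eef_pos: [0.5644, -0.0896, 0.1507]
```

```bash
python3 -m handwheel '[[0,-0.001,0.02,0,0,0,-1],[0,-0.001,0.035,0,0,0,-1],[0,-0.001,0.05,0,0,0,-1],[0,-0.001,0.05,0,0,0,-1],[0,-0.001,0.05,0,0,0,-1],[0,-0.001,0.05,0,0,0,-1]]'; python3 -c "
from h import *
print(monitor.get_state()['wrist_torque'])"
```

```text
time: 7.58
eef_pos: [0.5642, -0.0898, 0.1308]
tcp_rot: [0.566, 0.824, 0.0, 0.001]
contact_force: [0.5, -0.4, -2.1]
opening: 0.575
finger_force: 42.1
[ 0.00784431 -0.04101876 -0.00732907]
```

```bash
python3 -m handwheel '[[0,0,0.01,0,0,0,-1],[0,0,0.02,0,0,0,-1],[0,0,0.03,0,0,0,-1],[0,0,0.035,0,0,0,-1],[0,0,0.037,0,0,0,-1],[0,0,0.037,0,0,0,-1],[0,0,0.037,0,0,0,-1],[0,0,0.037,0,0,0,-1]]'
```

```text
time: 8.57
eef_pos: [0.5641, -0.0898, 0.1158]
tcp_rot: [0.566, 0.824, 0.0, 0.001]
contact_force: [-0.0, -0.6, -2.3]
opening: 0.574
finger_force: 42.1
```

No contact yet (still about −2 N of weight); creeping down.

```bash
python3 -m handwheel '[[0,0,0.003,0,0,0,-1],[0,0,0.005,0,0,0,-1],[0,0,0.005,0,0,0,-1],[0,0,0.005,0,0,0,-1]]'
```

```text
time: 9.07
eef_pos: [0.5644, -0.0901, 0.1151]
tcp_rot: [0.566, 0.824, 0.0, 0.001]
contact_force: [-2.7, 0.1, 4.4]
opening: 0.573
finger_force: 42.7
```

```bash
python3 -m handwheel '[[0,0,0,0,0,0,0.3],[0,0,0,0,0,0,0.4],[0,0,0,0,0,0,0.6],[0,0,0,0,0,0,1],[0,0,0,0,0,0,1],[0,0,0,0,0,0,1],[0,0,-0.1,0,0,0,1],[0,0,-0.2,0,0,0,1],[0,0,-0.3,0,0,0,1],[0,0,-0.43,0,0,0,1],[0,0,-0.43,0,0,0,1],[0,0,-0.43,0,0,0,1]]'
python3 -c "
from h import *
plan([.6635,-.0357,.29],-62.5)
c,d=ray('scene',(272,240))"
python3 - <<'E'
from h import *
import cv2
im=eyes.read_camera("scene")[:,:,::-1]
a=cv2.resize(im[180:340,190:380],None,fx=3,fy=3,interpolation=cv2.INTER_CUBIC);cv2.imwrite("pics/s2.png",a)
E
```

```text
time: 10.58
eef_pos: [0.5634, -0.0896, 0.2852]
tcp_rot: [0.566, 0.824, 0.0, 0.001]
contact_force: [-0.6, -0.4, -0.7]
opening: 0.999
finger_force: 0.0
row [ 0.036   0.2819 -0.0117] [ 5.000e-04 -1.000e-04  4.639e-01] rows>= 7.8
```

View pics/s2.png

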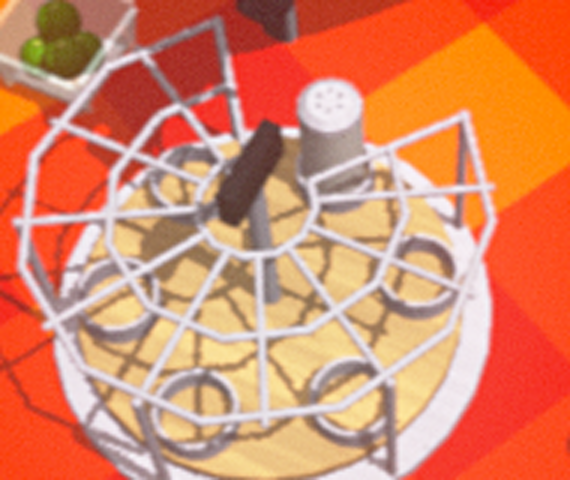

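The tall shaker stands upright in the opening cup (crop (333,140)), and the knob bar is at crop (248,172). Moving over the knob next.

```bash
python3 -m handwheel '[[0.036,0.282,-0.02,0,0,0.05,1],[0.036,0.282,-0.02,0,0,0.1,1],[0.036,0.282,-0.02,0,0,0.15,1],[0.036,0.282,-0.02,0,0,0.2,1],[0.036,0.282,-0.02,0,0,0.26,1],[0.036,0.282,-0.02,0,0,0.32,1],[0.036,0.282,-0.02,0,0,0.38,1],[0.036,0.282,-0.02,0,0,0.43,1],[0.036,0.282,-0.02,0,0,0.464,1],[0.036,0.282,-0.02,0,0,0.464,1],[0.036,0.282,-0.02,0,0,0.464,1],[0.036,0.282,-0.02,0,0,0.464,1]]'
python3 - <<'E'
from h import *
import cv2
plan([.665,-.0365,.217],-62.5)
im=eyes.read_camera("wrist")[:,:,::-1]
print(proj("wrist",[.6635,-.0357,.232]))
cv2.imwrite("pics/w3.png",im)
E
```

```text
time: 12.12
eef_pos: [0.6637, -0.0358, 0.2932]
tcp_rot: [0.971, 0.238, 0.0, 0.0]
contact_force: [-0.4, -0.8, -0.5]
opening: 1.002
finger_force: 0.0
row [0.002  0.003  0.1906] [ 0.0002 -0.0002  0.0002] rows>= 1.2
[312.65156167 277.64597631]
```

View pics/w3.png

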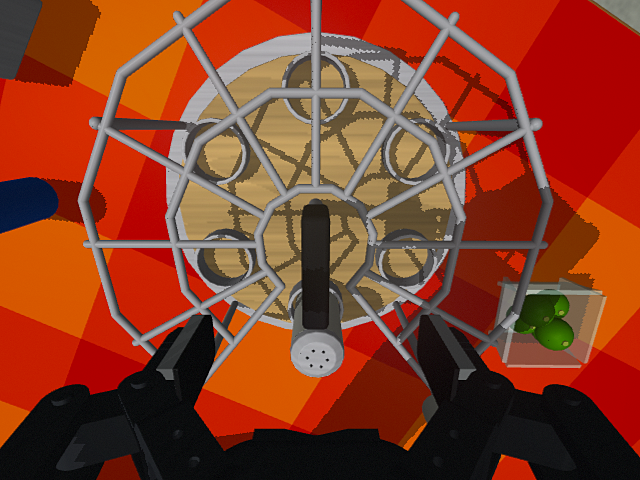

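The knob bar is vertical in the wrist view (u≈315, v 205–328), so it is well aligned between the fingers. I'll descend and grip.

```bash
python3 -m handwheel '[[0.001,0.002,0.08,0,0,0,1],[0.002,0.003,0.14,0,0,0,1],[0.002,0.003,0.19,0,0,0,1],[0.002,0.003,0.19,0,0,0,1],[0.002,0.003,0.19,0,0,0,0],[0.002,0.003,0.19,0,0,0,-1],[0.002,0.003,0.19,0,0,0,-1],[0.002,0.003,0.19,0,0,0,-1],[0.002,0.003,0.19,0,0,0,-1],[0.002,0.003,0.19,0,0,0,-1],[0.002,0.003,0.19,0,0,0,-1],[0.002,0.003,0.19,0,0,0,-1]]' 40
```

```text
time: 13.68
eef_pos: [0.6647, -0.035, 0.2187]
tcp_rot: [0.971, 0.238, 0.0, -0.001]
contact_force: [-2.7, 3.6, 3.1]
opening: 0.18
finger_force: 41.7
```

```bash
python3 -m handwheel '[[0,0,0,0,0,0.025,-1],[0,0,0,0,0,0.055,-1],[0,0,0,0,0,0.09,-1],[0,0,0,0,0,0.125,-1],[0,0,0,0,0,0.16,-1],[0,0,0,0,0,0.195,-1],[0,0,0,0,0,0.23,-1],[0,0,0,0,0,0.265,-1],[0,0,0,0,0,0.3,-1],[0,0,0,0,0,0.325,-1],[0,0,0,0,0,0.333,-1],[0,0,0,0,0,0.333,-1]]'
python3 -m handwheel '[[0,0,0,0,0,0,-1],[0,0,0,0,0,0,-1],[0,0,0,0,0,0,-1]]'
```

```text
time: 15.18
eef_pos: [0.6647, -0.0346, 0.2187]
tcp_rot: [0.96, -0.279, -0.0, -0.001]
contact_force: [-2.1, 5.2, 2.0]
opening: 0.186
finger_force: 41.7
time: 15.55
eef_pos: [0.6647, -0.0346, 0.2187]
tcp_rot: [0.96, -0.279, -0.0, -0.001]
contact_force: [-3.6, 4.6, 2.7]
opening: 0.182
finger_force: 41.7
```

```bash
python3 -m handwheel '[[0,0,0,0,0,0,-0.5],[0,0,0,0,0,0,0.2],[0,0,0,0,0,0,1],[0,0,0,0,0,0,1],[0,0,0,0,0,0,1],[0,0,-0.1,0,0,0,1],[0,0,-0.2,0,0,0,1],[0,0,-0.2,0,0,0,1],[0,0,-0.2,0,0,0,1]]'
python3 - <<'E'
from h import *
plan([.46,-.24,.30],-100); plan([.479,-.333,.25],-100)
E
```

```text
time: 16.68
eef_pos: [0.6648, -0.0365, 0.2972]
tcp_rot: [0.96, -0.279, 0.001, -0.0]
contact_force: [-0.3, 0.1, -0.9]
opening: 0.998
finger_force: 0.0
row [-0.159   0.7041 -0.0075] [-1.000e-04 -4.000e-04 -1.247e-01] rows>= 4.6
row [0.0057 0.8748 0.1176] [-1.000e-04 -4.000e-04 -1.247e-01] rows>= 5.6
```

```bash
python3 -m handwheel '[[0,0.12,0,0,0,-0.03,1],[0,0.26,0,0,0,-0.06,1],[0.002,0.4,0.02,0,0,-0.09,1],[0.004,0.54,0.05,0,0,-0.125,1],[0.0057,0.68,0.08,0,0,-0.125,1],[0.0057,0.8,0.11,0,0,-0.125,1],[0.0057,0.875,0.1176,0,0,-0.125,1],[0.0057,0.875,0.1176,0,0,-0.125,1],[0.0057,0.875,0.1176,0,0,-0.125,1],[0.0057,0.875,0.1176,0,0,-0.125,1],[0.0057,0.875,0.1176,0,0,-0.125,1]]'
python3 - <<'E'
from h import *
import cv2
s=monitor.get_state();P=eyes.camera_params("wrist");im=eyes.read_camera("wrist")[:,:,::-1]
t=eyes.read_camera("top")[:,:,::-1]
r=lambda im,x,y,w,h,k:cv2.resize(im[y:y+h,x:x+w],None,fx=k,fy=k,interpolation=cv2.INTER_CUBIC)
print(proj("wrist",[.479,-.333,.084]),s["eef_pos"])
a=r(im,200,130,240,200,1.5)  #360x300
b=r(t,260,125,145,150,3)     #435x450
o=np.zeros((450,795,3),np.uint8);o[:300,:360]=a;o[:,360:]=b;cv2.imwrite("pics/m4.png",o)
E
```

```text
time: 18.05
eef_pos: [0.4799, -0.3323, 0.2507]
tcp_rot: [0.996, -0.086, 0.001, 0.0]
contact_force: [-0.3, 0.2, -0.0]
opening: 1.0
finger_force: 0.0
[314.31090112 230.20884977] [ 0.47987645 -0.3322529   0.25065053]
```

View pics/m4.png

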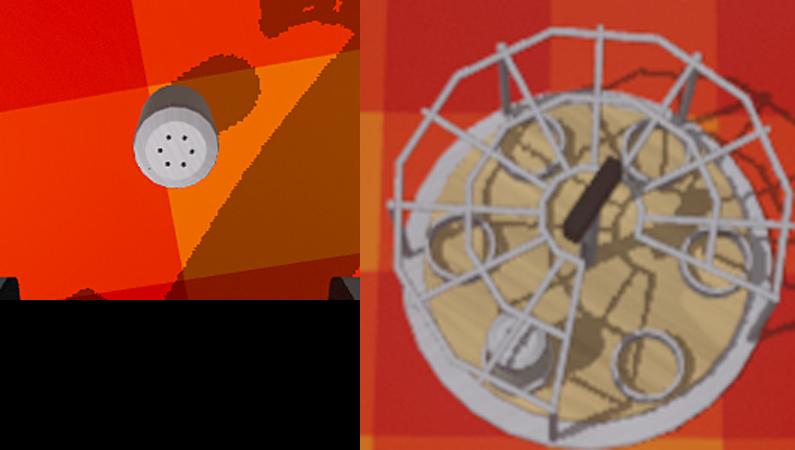

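The carousel rests one stop on: the tall shaker is under the guard at crop (517,340) and the empty cup at the opening is at crop (648,366), unchanged in position. The short shaker's cap is at about wrist (317,228).

```bash
python3 -c "
from h import *
c=atz('wrist',(317.1,227.8),.084);print(c)
plan([c[0],c[1],.054],-100)"
```

```text
[ 0.48068272 -0.33569998  0.084     ]
row [0.0026 0.0073 0.4918] [ 0.0001 -0.0007  0.0006] rows>= 3.1
```

```bash
python3 -m handwheel '[[0.0026,0.0073,0.1,0,0,0,1],[0.0026,0.0073,0.2,0,0,0,1],[0.0026,0.0073,0.3,0,0,0,1],[0.0026,0.0073,0.38,0,0,0,1],[0.0026,0.0073,0.45,0,0,0,1],[0.0026,0.0073,0.49,0,0,0,1],[0.0026,0.0073,0.49,0,0,0,1],[0.0026,0.0073,0.49,0,0,0,-1],[0.0026,0.0073,0.49,0,0,0,-1],[0.0026,0.0073,0.49,0,0,0,-1],[0.0026,0.0073,0.49,0,0,0,-1],[0.0026,0.0073,0.49,0,0,0,-1]]' 40
python3 -m handwheel '[[0.0,0,0,0,0,0,-1],[0.0,0,-0.05,0,0,0,-1],[0.0,0,-0.15,0,0,0,-1],[0.0,0,-0.28,0,0,0,-1],[0.0,0,-0.42,0,0,0,-1],[0.0,0,-0.52,0,0,0,-1],[0.0,0,-0.6,0,0,0,-1],[0.0,0,-0.6,0,0,0,-1],[0.0,0,-0.6,0,0,0,-1]]'
python3 -c "
from h import *
plan([.48,-.078,.295],-100)"
```

```text
time: 19.65
eef_pos: [0.4812, -0.3371, 0.0564]
tcp_rot: [0.996, -0.087, 0.002, 0.001]
contact_force: [0.5, 0.4, 6.9]
opening: 0.573
finger_force: 41.9
time: 20.78
eef_pos: [0.479, -0.3355, 0.2928]
tcp_rot: [0.996, -0.087, -0.0, -0.001]
contact_force: [-0.9, 0.6, -1.6]
opening: 0.575
finger_force: 41.7
row [-0.1088 -0.6345 -0.0045] [-0.0005  0.0001  0.0002] rows>= 4.1
```

```bash
python3 -m handwheel '[[-0.02,-0.12,0,0,0,0,-1],[-0.04,-0.25,0,0,0,0,-1],[-0.06,-0.37,0,0,0,0,-1],[-0.08,-0.49,0,0,0,0,-1],[-0.1,-0.59,0,0,0,0,-1],[-0.109,-0.634,-0.004,0,0,0,-1],[-0.109,-0.634,-0.004,0,0,0,-1],[-0.109,-0.634,-0.004,0,0,0,-1],[-0.109,-0.634,-0.004,0,0,0,-1],[-0.109,-0.634,-0.004,0,0,0,-1]]'
python3 - <<'E'
from h import *
import cv2,pickle
s=monitor.get_state();P=eyes.camera_params("wrist");im=eyes.read_camera("wrist")[:,:,::-1]
pickle.dump((s["eef_pos"],P),open("w5.pkl","wb"))
cv2.imwrite("pics/w5.png",cv2.resize(im[30:330,140:490],None,fx=2,fy=2,interpolation=cv2.INTER_CUBIC))
print(proj("wrist",[.5614,-.0888,.059]),s["eef_pos"])
E
```

```text
time: 22.02
eef_pos: [0.4806, -0.0797, 0.296]
tcp_rot: [0.996, -0.087, 0.001, 0.0]
contact_force: [0.6, 0.5, -0.2]
opening: 0.578
finger_force: 42.0
[308.69839426 128.84803092] [ 0.48062956 -0.07967606  0.2959582 ]
```

View pics/w5.png

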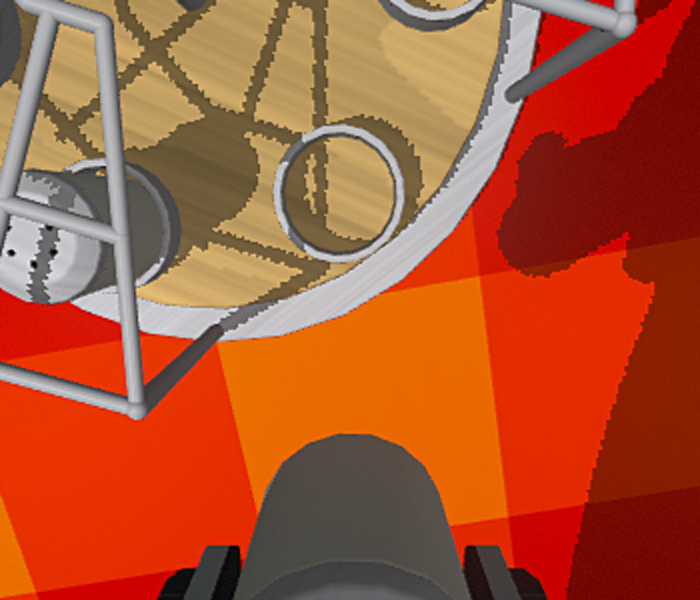

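The empty cup rim is at crop x 274–404 with its top at y 125. The held short shaker's far bottom edge is at y≈433.

Run:
```python
from rel import *
np.set_printoptions(precision=4,suppress=True)
p,P=pickle.load(open("w5.pkl","rb"))
im=cv2.imread("pics/w5.png");S=cv2.cvtColor(im,cv2.COLOR_BGR2HSV)[:,:,1]
m=[]
for v in(490,505,520,535):
    i=np.flatnonzero(S[v,220:480]<90)+220;print(v,i.min(),i.max(),end="; ");m.append((i.min()+i.max())/2)
m=np.median(m);f=lambda u,o:o+(u+.5)/2-.5
c=fit(P,.059,.032,dict(l=f(274,140),r=f(404,140),t=f(125,30)),(.56,-.09))
b=fit(P,p[2]-.0558,.025,dict(l=f(m-72,140),r=f(m+72,140),t=f(433,30)),p[:2])
T=p[:2]+c[0]-b[0];print(m,c,b,"TCP target",T)
plan([*T,.295],-100);plan([*T,.12],-100)
```

```text
490 266 436; 505 261 441; 520 257 445; 535 253 451; 351.0 (array([ 0.5618, -0.0896]), array([-0.6549,  0.6553,  0.0344])) (array([ 0.4767, -0.0804]), array([-8.8955,  8.8994,  0.7175])) TCP target [ 0.5658 -0.0889]
row [ 0.2137 -0.0141  0.0028] [ 0.     -0.0006 -0.0001] rows>= 1.4
row [ 0.2129 -0.0141  0.4403] [ 0.     -0.0006 -0.0001] rows>= 3.1
```

```bash
python3 -m handwheel '[[0.1,-0.007,0,0,0,0,-1],[0.21,-0.014,0,0,-0.0006,0,-1],[0.21,-0.014,0,0,-0.0006,0,-1],[0.21,-0.014,0.1,0,-0.0006,0,-1],[0.21,-0.014,0.2,0,-0.0006,0,-1],[0.21,-0.014,0.3,0,-0.0006,0,-1],[0.21,-0.014,0.39,0,-0.0006,0,-1],[0.21,-0.014,0.44,0,-0.0006,0,-1],[0.21,-0.014,0.44,0,-0.0006,0,-1],[0.21,-0.014,0.44,0,-0.0006,0,-1],[0.21,-0.014,0.44,0,-0.0006,0,-1],[0.21,-0.014,0.44,0,-0.0006,0,-1]]'
python3 -c "
from h import *
plan([.565,-.0889,.105],-100)"
```

```text
time: 23.58
eef_pos: [0.5653, -0.0881, 0.1215]
tcp_rot: [0.996, -0.087, 0.001, 0.0]
contact_force: [0.5, 0.4, -1.6]
opening: 0.575
finger_force: 42.0
row [-0.0005  0.0021  0.0413] [ 0.0001 -0.0007  0.0003] rows>= 0.3
```

```bash
python3 -m handwheel '[[0,0.002,0.01,0,0,0,-1],[0,0.002,0.02,0,0,0,-1],[0,0.002,0.03,0,0,0,-1],[0,0.002,0.04,0,0,0,-1],[0,0.002,0.04,0,0,0,-1],[0,0.002,0.04,0,0,0,-1],[0,0.002,0.04,0,0,0,-1]]'
```

```text
time: 24.45
eef_pos: [0.5647, -0.0887, 0.1044]
tcp_rot: [0.996, -0.087, 0.0, 0.0]
contact_force: [0.3, 0.3, -1.5]
opening: 0.574
finger_force: 42.0
```

No contact, so the shaker is inside the rim. The floor should be at TCP z ≈ 0.091.

```bash
python3 -m handwheel '[[0,0,0.01,0,0,0,-1],[0,0,0.02,0,0,0,-1],[0,0,0.027,0,0,0,-1],[0,0,0.032,0,0,0,-1],[0,0,0.034,0,0,0,-1],[0,0,0.034,0,0,0,-1],[0,0,0.034,0,0,0,-1]]'
```

```text
time: 25.32
eef_pos: [0.5646, -0.0888, 0.0914]
tcp_rot: [0.996, -0.087, -0.0, 0.0]
contact_force: [-4.5, 0.3, 5.9]
opening: 0.571
finger_force: 42.3
```

```bash
python3 -m handwheel '[[0,0,0,0,0,0,0.3],[0,0,0,0,0,0,0.4],[0,0,0,0,0,0,0.6],[0,0,0,0,0,0,1],[0,0,0,0,0,0,1],[0,0,0,0,0,0,1],[0,0,-0.1,0,0,0,1],[0,0,-0.2,0,0,0,1],[0,0,-0.3,0,0,0,1],[0,0,-0.43,0,0,0,1],[0,0,-0.5,0,0,0,1],[0,0,-0.5,0,0,0,1]]'
python3 -m handwheel '[[-0.1,0,0,0,0,0,1],[-0.25,0,0,0,0,0,1],[-0.3,0,0,0,0,0,1],[-0.3,0,0,0,0,0,1],[-0.3,0,0,0,0,0,1]]'
python3 - <<'E'
from h import *
import cv2
r=lambda im,x,y,w,h,k:cv2.resize(im[y:y+h,x:x+w],None,fx=k,fy=k,interpolation=cv2.INTER_CUBIC)
s=eyes.read_camera("scene")[:,:,::-1];t=eyes.read_camera("top")[:,:,::-1]
cv2.imwrite("pics/m6.png",np.hstack([r(s,200,180,160,180,2.5),r(t,260,125,160,180,2.5)]))
for X in([.5624,-.0892,.119],[.5675,.0258,.147]):print(proj("scene",X),proj("top",X))
E
```

```text
time: 26.82
eef_pos: [0.5657, -0.0888, 0.2937]
tcp_rot: [0.996, -0.087, 0.003, 0.001]
contact_force: [0.1, -0.0, -0.3]
opening: 0.998
finger_force: 0.0
time: 27.45
eef_pos: [0.4466, -0.0679, 0.2896]
tcp_rot: [0.996, -0.087, -0.001, -0.0]
contact_force: [0.4, -0.1, -0.0]
opening: 1.0
finger_force: 0.0
[299.98044302 220.17817588] [357.62870177 241.82230009]
[328.98940642 249.40073431] [311.9915799  237.13415812]
```

View pics/m6.png

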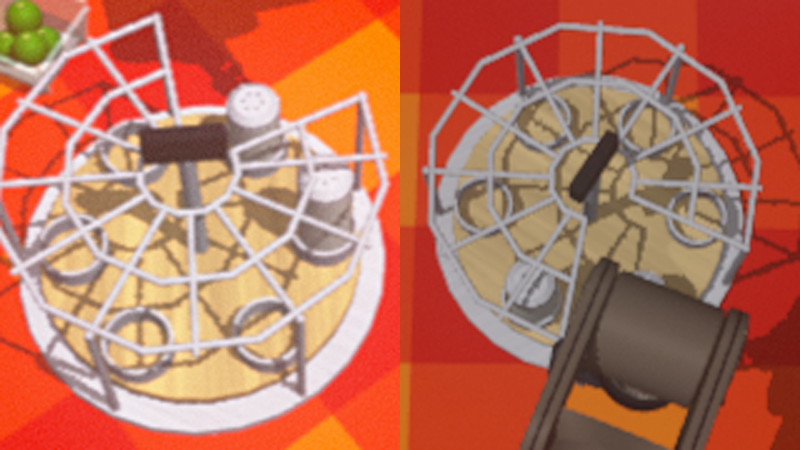

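Both shakers are upright in their cups: short cap at scene (301,221), as predicted; tall at (331,253), within a few px. The knob has turned 60°, and the gripper is clear.

```bash
python3 -c "
from plant import ctrl
print(ctrl.sign_off())"
```

```text
the job is handed in; nothing more can be done
None
```

The job is handed in at about 28 s on the robot's clock: the tall shaker stands at the next stop, the carousel is turned one stop clockwise, and the short shaker stands in the cup at the opening; the last pictures show this, but sign-off gave no verdict.

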